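# Set the router's speed controller by fingertip and start it

## Robot

A 7-joint arm with a two-finger parallel gripper is mounted at the origin on the work surface. World frame = base frame: x ahead of the robot, y to its left, z up, the work surface at z = 0. Lengths are in mm, angles in rad, forces in N, time in s.
With the tool pointing down it reaches from about 400 to 875 mm from the base axis. Payload 4.4 kg.
Tool frame: the origin (TCP) lies on the centre line of the jaws, within the pads' length; the fingertips stand 19 mm ahead of it and the grasp point (between the pads) is the TCP; z points along the fingers, y is the line along which they close (so a half turn about z gives the same grasp; the last joint's range is limited). The gripper opens to 85 mm and grips with 20 to 120 N. Pads are 22 mm wide; open, the fingers measure 114 mm over their backs; the gripper's body (76 mm by 85 mm) begins 54 mm behind the grasp point. The pads swing forward as they close: fully open they stand 13 mm farther back than shut.
Start: joints at [-1.253, 0.628, 0.038, 1.517, -0.027, 0.996, -0.02], TCP at [243.369, 602.735, 250.313] pointing down, gripper open.
Joint ranges: [-3.06, 3.06], [-0.37, 2.12], [-1.25, 1.32], [0.18, 2.47], [-1.1, 4.24], [0.23, 1.98], [-2.94, 2.94]. Speed limits (rad/s): [2.57, 2.57, 3.14, 3.14, 3.14, 3.14, 3.14].

## Interface

Orientations are given as [roll, pitch, yaw] about the fixed x, y, z axes, in that order (R = Rz(yaw) Ry(pitch) Rx(roll)).
In Python, from cell import ctrl, viewer, silhouettes gives the robot as it stands.
- The arm moves only by the shell command python3 -m creep 'ROWS'. ROWS is JSON, a list of rows, each an object with "jaw": the gripper command: -1 is shut, 1 is fully open, values between are in proportion; "xyz": the shift along the tool's x, y, z in mm, a list of three; "angular": the turn, a rotation vector about the tool's x, y, z in rad, a list of three. In form: [{"jaw": jaw, "xyz": [tx, ty, tz], "angular": [rx, ry, rz]}, ...]. A call has 1 to 12 rows; each row is the pose to reach, as a shift and turn from the pose commanded when the call began, along the tool's axes at that moment; what a row does not reach only later rows make up. A row lasts 1/8 s, in which the tool goes at most 62.5 mm and 10.7 degrees, less where a joint would pass 70% of its speed; a pose out of reach is approached as far as the arm can. A call with a gripper value outside its range is refused whole. The fingers move at their own pace and stop on an object; the grip force is fixed at half the most. Time passes only in rows, so rows that repeat a pose let the fingers close. It gives the time, the measured TCP pose, the force, the opening and the grip force at its end, in the units of the state.
- ctrl.read_state(): the state, without advancing time (a new reading comes with each control period).
- viewer.get_image(name): name is "scene" or "side" or "wrist"; returns (picture, depth): 480x640x3 uint8, red, green, blue; 480x640 float32, mm along the optical axis (not along the pixel's ray), 0 where there is no reading.
- viewer.camera_model(name): a dict with "fx", "fy", "cx", "cy" (pixels), "T" (4x4, takes a point from camera to world coordinates). Camera axes: x right, y down, z forward; pixel columns grow to the right and rows downward; lengths in mm; the calibration is good to about 2 mm. A picture is of the moment at which its call begins: read the wrist's pose just before it. camera_model takes no time and is no camera call; for the wrist camera it gives the pose at the moment of the call.
- ctrl.finish_job(): hands the job in; it is judged then, once.
Trained networks look in the newest picture that a camera, given by its name, has taken for a name from the list of things; names that differ only in an ending like _2 or _b are one class to them, and where a whole thing is asked for, a point or a joint stands for the part that bears it (a point fixed in the world has none). Each returns a list of dicts, best first, with "score" (0 to 1); they miss things now and then, are a little off and sometimes report something else, mostly with a low value. They report only what shows in the picture. A call takes as long as a camera call.
- silhouettes(camera, target): "pixels" (480x640 bool, what is visible of it) and "xy" ([column, row] in pixels, amid what is visible of it).
The state is a dict: "clock": time; "qpos": joint angles; "qd": joint speeds; "tau": joint torques, N m; "eef_pos": TCP position; "tool_rot": TCP orientation; "force": force on the tool from outside, world axes, zero at the start; "torque": the same for the moment, N m; "width": finger opening in mm; "gripper_force": force on a finger pad.
Only numpy, scipy, OpenCV 4.12 (cv2) and the standard library are available. Lean on these libraries where they do the work, as an engineer would, in place of code of your own. Each camera call takes 0.05 s, during which the arm holds its last target. There are 200 camera calls.

## Task

With a fingertip, push the pointer of the speed selector clockwise (seen from above), click by click, until it rests in the click at the green mark (speed 4), without running past it. Then press the green start button and let it come back up. Only touch and push: grip or lift nothing, leave the red stop button alone, and do not disturb the glue, tools and weights standing around.

Things in the scene. Friction and masses are not known exactly. Their poses are not given: they have to be found in the camera images.
- dial (a joint): selector angle (rad), growing CLOCKWISE from above. Seven detents 0.524 (30 degrees) apart: 0 off, then speeds 1 to 6; speed 4 (green mark) is 2.094; stops just past both ends. Starts resting at off, 1 or 2. About 2 to 4 N on the pointer's side 42 mm from the axis carries it over a click: past the crest, half way between detents, it springs ahead into the next detent and stays there
- dial_hub (a point): on the selector's vertical axis, level with the controller's top panel (80 mm above the table); turns with it: x along the pointer, towards the mark selected, z up. Selector: grey disc of 30 mm radius, top 9 mm above this point, and an ochre pointer bar with a white line: 12 mm wide, from 20 mm behind to 55 mm ahead of the axis, from 9 to 35 mm above this point
- dial_tip (a point): end of the pointer: on its centre line, 55 mm from the axis, on its top face (35 mm above the panel)
- controller: olive box, black top, 150 (x) x 140 (y) x 80 mm high, fixed; origin: centre of underside. Selector axis: vertical through its middle. Seven marks on the panel 62.5 mm from the axis, at these angles from the box's x axis, counter-clockwise positive: off 90 degrees (its +y), then 60, 30, 0, -30 (speed 4: the only green one, 12 mm wide), -60, -90; the rest small and white
- station: grey push-button box with a yellow top, 80 (x) x 150 (y) x 45 mm high, fixed to the table; origin: centre of its underside. Green start button at its y = +38 mm, red stop button at its y = -38 mm, both on its centre line
- start (a joint): travel of the green start button (m): 0 released, 0.006 fully down; it springs back; fully down takes about 5 N
- start_top (a point): centre of the top face of the green start button, 32 mm diameter, 67 mm above the table when released; it stands 10 mm proud of its black collar (48 mm diameter); z up
- stop (a joint): travel of the red stop button (m): 0 released, 0.006 fully down
- stop_top (a point): centre of the top face of the red stop button, the same size as the green one, 76 mm from it
- weight_a: grey metal block 85 x 40 x 40 mm, 0.5 kg, loose, lying just beyond the control boxes; origin: centre of its underside, x along its length
- weight_b: second grey metal block 85 x 40 x 40 mm, 0.5 kg, loose, resting on the white foam sheet (5 mm thick) at the back; origin: centre of its underside
- router: small olive and ochre plunge router standing upright on an 80 x 80 mm foot, 205 mm tall, 110 mm wide over its black side knobs (along its y), loose, 0.8 kg; origin: centre of its underside
- glue: standing glue bottle with a red cap, 36 mm diameter, 110 mm tall, loose, light, between the two control boxes; origin: centre of its underside
- marker: black and red square marker lying flat, 130 x 12 x 12 mm, loose; origin: centre of its underside, x along it
- clamp: bar clamp lying flat, black with yellow pads, bar 240 mm long along its x, 24 mm high, 110 mm across in all, loose; origin: middle of the bar, underside
- ruler: pink plastic ruler lying flat, 300 x 45 x 4 mm, loose; origin: centre of its underside, x along it

How it is judged (in metres and radians):
On the way, in this order (a step that is already met when the one before it is completed fails the run):
1. the selector rests in the click at the green mark (speed 4) (value of joint dial between 1.9444 and 2.2444 rad and velocity of joint dial between -0.1 and 0.1 rad/s), for 0.3 s.
2. the green start button is pressed down (value of joint dial between 1.9444 and 2.2444 rad and value of joint start above 0.004 m), for 0.05 s.
At the end, for the whole second after the job is handed in: The selector rests in its detent at the green mark (2.094 rad, within 0.15 rad), both buttons are released (within 1.5 mm), and every loose thing is within 20 mm of where it stood, the glue bottle and router upright (all of step 1 and value of joint each of start, stop below 0.0015 m and distance of each of weight_a, weight_b, router, glue, marker, clamp, ruler from where it was at the start of the episode below 0.02 m and angle between each of glue, router's own z axis and vertical below 0.2 rad); the robot touches nothing.
It fails at once if the selector was turned clearly past the green mark (more than 0.31 rad beyond it, over the next crest) (value of joint dial above 2.4044 rad).
It fails at once if the green start button was pressed while the selector was not at the green mark (value of joint start above 0.003 m and not (value of joint dial between 1.9444 and 2.2444 rad)).
It fails at once if the red stop button was pressed (value of joint stop above 0.002 m).
It fails at once if the selector was gripped between the fingers instead of pushed (y of the grasp point in the frame of dial_hub between -0.006 and 0.006 m and x of the grasp point in the frame of dial_hub between -0.035 and 0.065 m and z of the grasp point in the frame of dial_hub between 0 and 0.037 m).
It fails at once if a loose bystander was moved by more than 20 mm, lifted, or tipped over (distance of any of weight_a, weight_b, router, glue, marker, clamp, ruler from where it was at the start of the episode above 0.02 m or angle between any of glue, router's own z axis and vertical above 0.5 rad).
It also fails if it takes over 54 s, if anything falls off the work surface, if the arm or the gripper's body presses on something with over 40 N, if the wrist force passes 120 N, or if a joint passes its speed limit or range.

## Working session

There is one attempt and no reset: what is moved stays moved. The work goes in short steps, Python scripts to look and compute and a shell command to move; the robot and the scene stay as the last step left them, time stands still between calls to the robot, and variables do not carry over. Pictures are saved under pics/ and viewed, at most 10 in all, crops included, and the job is handed in when it is done.

```bash
mkdir -p pics; ls
python3 - <<'E'
from cell import ctrl, viewer, silhouettes
import cv2, numpy as np
s=ctrl.read_state(); print(s['clock'],s['eef_pos'],s['tool_rot'],s['width'])
for n in ['scene','side']:
    p,d=viewer.get_image(n); cv2.imwrite(f'pics/{n}1.png',p[...,::-1]); np.savez(f'{n}1.npz',p=p,d=d)
    m=viewer.camera_model(n); print(n,m['fx'],np.round(m['T'],3).tolist())
E
```

```text
pics
0.0 [243.11915321 602.17236781 249.38537015] [-3.13966515e+00  2.94455815e-05  2.75783282e+00] 85.40969317466362
scene 536.5231560998874 [[-0.594, 0.626, -0.506, 1259.909], [0.804, 0.455, -0.382, 460.463], [-0.009, -0.633, -0.774, 1076.352], [0.0, 0.0, 0.0, 1.0]]
side 577.2890733372442 [[0.913, -0.193, 0.36, 85.357], [-0.407, -0.481, 0.777, -1153.779], [0.023, -0.856, -0.517, 836.159], [0.0, 0.0, 0.0, 1.0]]
```

View pics/scene1.png

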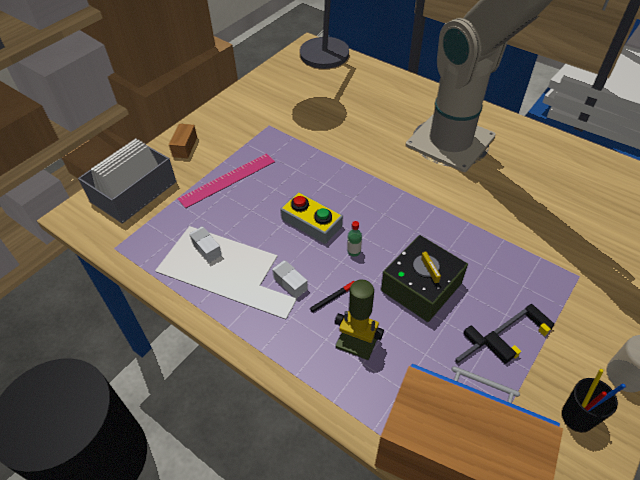

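View pics/side1.png

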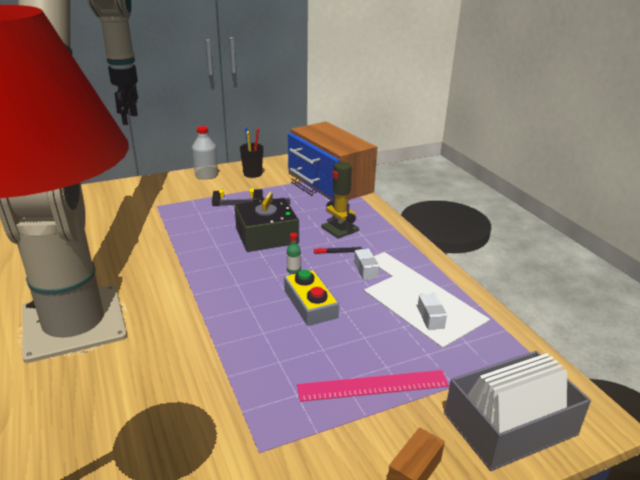

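The scene view shows the selector at about (428,267) and the green mark at (401,274). The green button is at (323,215), the red button at (300,202), and the glue at (355,240) between the boxes. Next I'll convert these to world positions.

```bash
cat > h.py <<'E'
from cell import ctrl, viewer, silhouettes
import cv2, numpy as np
def world(m,d,uv):
    u,v=np.asarray(uv,float).T; z=d[v.astype(int),u.astype(int)]
    P=np.c_[(u-m['cx'])/m['fx']*z,(v-m['cy'])/m['fy']*z,z]
    return (P@m['T'][:3,:3].T+m['T'][:3,3])[z>0]
def cloud(m,d,mask):
    v,u=np.nonzero(mask); return world(m,d,np.c_[u,v])
def zray(m,uv,z):
    r=m['T'][:3,:3]@[(uv[0]-m['cx'])/m['fx'],(uv[1]-m['cy'])/m['fy'],1]; o=m['T'][:3,3]
    return o+r*(z-o[2])/r[2]
def topc(P,z,t=3):
    Q=P[abs(P[:,2]-z)<t]
    return cv2.minAreaRect(Q[:,:2].astype(np.float32)) if len(Q)>5 else None
E
python3 - <<'E'
from h import *
for n in ['scene','side']:
    m=viewer.camera_model(n); p,d=viewer.get_image(n)
    for t,z in [('controller',80),('dial',115),('start',67),('stop',67),('station',45),('glue',105),('router',100),('weight_a',40)]:
        for r in silhouettes(n,t)[:2]:
            P=cloud(m,d,r['pixels'])
            print(n,t,round(r['score'],2),np.round(r['xy']),'med',np.round(np.median(P,0)),'max z',np.round(np.percentile(P[:,2],98)),'rect',topc(P,z,4), 'ray',np.round(zray(m,r['xy'],z)))
    hsv=cv2.cvtColor(p,cv2.COLOR_RGB2HSV)
    g=cv2.inRange(hsv,(45,150,90),(85,255,255)); N,_,st,c=cv2.connectedComponentsWithStats(g)
    for i in range(1,N):
        if st[i,4]>8: print('green',c[i],st[i,4],np.round(zray(m,c[i],80.5)),np.round(zray(m,c[i],67)))
E
```

```text
scene controller 0.69 [423. 279.] med [558. 207.  79.] max z 113.0 rect ((530.514404296875, 198.38690185546875), (140.07591247558594, 152.99855041503906), 85.36531066894531) ray [563. 212.  80.]
scene dial 0.64 [426. 265.] med [542. 203.  90.] max z 116.0 rect ((540.477783203125, 213.41806030273438), (73.51581573486328, 13.925837516784668), 58.061519622802734) ray [549. 207. 115.]
scene dial 0.27 [226. 182.] med [ 541. -440.    3.] max z 9.0 rect None ray [ 617. -341.  115.]
scene start 0.61 [323. 213.] med [ 525. -101.   66.] max z 70.0 rect ((522.653076171875, -102.51483154296875), (30.284503936767578, 23.01117706298828), 36.431129455566406) ray [ 521. -101.   67.]
scene stop 0.41 [299. 201.] med [ 524. -178.   65.] max z 71.0 rect ((521.2828369140625, -179.38992309570312), (31.191673278808594, 28.119239807128906), 15.977884292602539) ray [ 527. -176.   67.]
scene station 0.61 [310. 219.] med [ 537. -131.   44.] max z 68.0 rect ((522.1188354492188, -141.89926147460938), (82.19709014892578, 151.65843200683594), 0.5304738283157349) ray [ 544. -128.   45.]
scene station 0.47 [205. 246
[... 2897 characters left out ...]
uter 0.91 [342. 207.] med [731. 140.  76.] max z 206.0 rect ((733.6438598632812, 151.359375), (30.213829040527344, 63.221439361572266), 31.835391998291016) ray [719. 106. 100.]
side weight_a 0.9 [368. 266.] med [700. -83.  38.] max z 45.0 rect ((707.4662475585938, -64.51539611816406), (90.08472442626953, 42.64811706542969), 81.7155532836914) ray [695. -99.  40.]
side weight_a 0.58 [432. 312.] med [ 744. -319.   43.] max z 49.0 rect ((751.8674926757812, -304.29498291015625), (84.70777130126953, 41.29621505737305), 73.3998794555664) ray [ 740. -322.   40.]
green [287.30769231 213.        ] 13 [579. 166.  80.] [588. 189.  67.]
green [303.9375 273.925 ] 80 [ 509. -128.   80.] [ 516. -109.   67.]
```

```bash
cat >> h.py <<'E'
from scipy.spatial.transform import Rotation as R
def go(*targets):
    s=ctrl.read_state(); Q=R.from_euler('xyz',s['tool_rot']).as_matrix()
    print('clock',round(s['clock'],2),'tcp',np.round(s['eef_pos'],1),'yaw',round(np.degrees(s['tool_rot'][2]),1),'F',np.round(s['force'],1),'q',np.round(s['qpos'],2),'w',round(s['width'],1))
    for t in targets: print(t,'->',np.round(Q.T@(np.array(t)-s['eef_pos']),1))
E
python3 -c "
from h import *
go([525,252,249],[525,252,180])"
```

```text
clock 1.0 tcp [243.4 602.7 250.3] yaw 158.0 F [ 0.2 -0.1  0. ] q [-1.25  0.63  0.04  1.52 -0.03  1.   -0.02] w 85.4
[525, 252, 249] -> [-392.5 -219.7    1.3]
[525, 252, 180] -> [-392.5 -219.7   70.3]
```

```bash
python3 -m creep '[{"jaw":-1,"xyz":[-50,-28,0],"angular":[0,0,-0.1]},{"jaw":-1,"xyz":[-100,-56,0],"angular":[0,0,-0.2]},{"jaw":-1,"xyz":[-150,-84,0],"angular":[0,0,-0.3]},{"jaw":-1,"xyz":[-200,-112,0],"angular":[0,0,-0.4]},{"jaw":-1,"xyz":[-250,-140,0],"angular":[0,0,-0.5]},{"jaw":-1,"xyz":[-300,-168,0],"angular":[0,0,-0.6]},{"jaw":-1,"xyz":[-350,-196,20],"angular":[0,0,-0.68]},{"jaw":-1,"xyz":[-392,-220,40],"angular":[0,0,-0.68]},{"jaw":-1,"xyz":[-392,-220,70],"angular":[0,0,-0.68]},{"jaw":-1,"xyz":[-392,-220,70],"angular":[0,0,-0.68]},{"jaw":-1,"xyz":[-392,-220,70],"angular":[0,0,-0.68]}]'
cat > look.py <<'E'
from h import *
import sys
# pointer direction from ochre points above disc, per camera
H=np.array([529,198])
for n in ['scene','side']:
    m=viewer.camera_model(n); p,d=viewer.get_image(n)
    if len(sys.argv)>1: cv2.imwrite(f'pics/{n}{sys.argv[1]}.png',cv2.resize(p[170:310,230:470] if n=='side' else p[180:330,280:520],None,fx=3,fy=3)[...,::-1])
    v,u=np.mgrid[:480,:640]; hsv=cv2.cvtColor(p,cv2.COLOR_RGB2HSV)
    z=d; P=np.stack([(u-m['cx'])/m['fx']*z,(v-m['cy'])/m['fy']*z,z],-1)@m['T'][:3,:3].T+m['T'][:3,3]
    k=(np.hypot(P[...,0]-H[0],P[...,1]-H[1])<62)&(P[...,2]>96)&(P[...,2]<121)&(hsv[...,1]>110)&(hsv[...,0]<35)&(hsv[...,0]>12)
    Q=P[k]; 
    if len(Q)>15:
        c=Q[:,:2].mean(0); w=np.linalg.svd(Q[:,:2]-c)[2][0]; w*=np.sign(w@(c-H)); a=np.degrees(np.arctan2(w[1],w[0]))
        b=np.degrees(np.arctan2(*(c-H)[::-1]))
        print(n,len(Q),'axis deg',a.round(1),'centroid deg',b.round(1),'dial rad',np.radians(85.4-a).round(2),'c',c.round(1))
    else: print(n,len(Q))
E
python3 look.py 2; python3 -c "
from h import *
go([525,252,160])"
```

```text
clock: 2.38
eef_pos: [524.5, 253.2, 181.2]
tool_rot: [3.141, 0.001, -2.844]
force: [0.6, 1.2, 0.1]
width: 0.1
gripper_force: 0.0
scene 199 axis deg 55.1 centroid deg 47.7 dial rad 0.53 c [542.9 213.3]
side 91 axis deg 51.2 centroid deg 6.5 dial rad 0.6 c [530.8 198.2]
clock 2.48 tcp [524.7 253.4 181.7] yaw -162.9 F [-0.1  0.2  0.3] q [-0.41  0.62 -0.13  1.78  0.11  0.75  1.27] w -0.1
[525, 252, 160] -> [ 0.2 -1.4 21.7]
```

View pics/scene2.png

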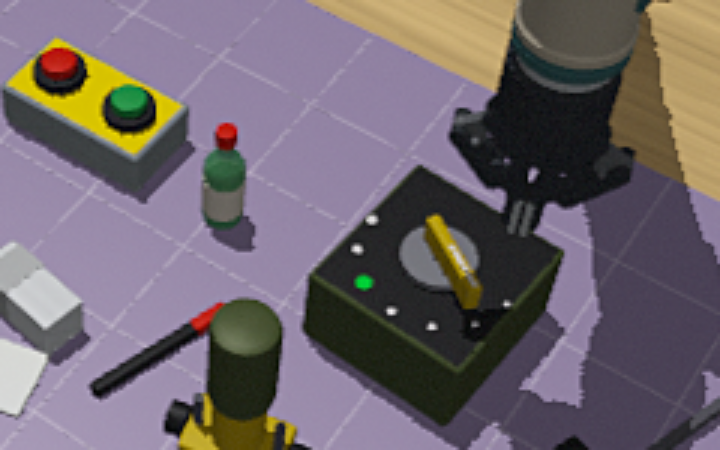

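```bash
cat > way.py <<'E'
from h import *
import sys
H=np.array([529,198.]); T=[]
for a in map(float,sys.argv[1:]):
    t=np.radians(a); dl=t-np.radians(17); r=8*abs(np.cos(dl))+11*abs(np.sin(dl))
    u=np.array([np.cos(t),np.sin(t)]); n=np.array([-u[1],u[0]]); T.append([*(H+42*u+(6+r)*n).round(1),119])
go(*T)
E
python3 -m creep '[{"jaw":-1,"xyz":[0,0,30],"angular":[0,0,0]},{"jaw":-1,"xyz":[0,0,62],"angular":[0,0,0]},{"jaw":-1,"xyz":[0,0,62],"angular":[0,0,0]},{"jaw":-1,"xyz":[0,0,62],"angular":[0,0,0]}]'
python3 way.py 55 50 45 40 36
```

```text
clock: 2.98
eef_pos: [525.2, 252.9, 119.8]
tool_rot: [3.141, 0.002, -2.845]
force: [0.3, 0.2, 0.3]
width: 0.1
gripper_force: 0.0
clock 2.98 tcp [525.2 252.9 119.8] yaw -163.0 F [0.3 0.2 0.3] q [-0.42  0.7  -0.12  1.82  0.13  0.62  1.25] w 0.1
[np.float64(537.5), np.float64(243.3), 119] -> [ -9.  -12.8   0.8]
[np.float64(541.7), np.float64(242.2), 119] -> [-12.7 -15.    0.8]
[np.float64(545.8), np.float64(240.6), 119] -> [-16.1 -17.8   0.8]
[np.float64(549.8), np.float64(238.5), 119] -> [-19.3 -20.9   0.8]
[np.float64(552.9), np.float64(236.6), 119] -> [-21.7 -23.7   0.8]
```

```bash
python3 -m creep '[{"jaw":-1,"xyz":[-5,-7,0],"angular":[0,0,0]},{"jaw":-1,"xyz":[-9,-13,0],"angular":[0,0,0]},{"jaw":-1,"xyz":[-13,-15,0],"angular":[0,0,0]},{"jaw":-1,"xyz":[-16,-18,0],"angular":[0,0,0]},{"jaw":-1,"xyz":[-19,-21,0],"angular":[0,0,0]},{"jaw":-1,"xyz":[-22,-24,0],"angular":[0,0,0]},{"jaw":-1,"xyz":[-22,-24,0],"angular":[0,0,0]},{"jaw":-1,"xyz":[-22,-24,0],"angular":[0,0,0]}]'
python3 look.py 3; python3 way.py 36 30 25 20 15 10 6
```

```text
clock: 3.98
eef_pos: [552.1, 235.6, 118.2]
tool_rot: [3.141, -0.001, -2.845]
force: [-0.8, 0.5, -0.9]
width: 0.2
gripper_force: 0.5
scene 71 axis deg 26.3 centroid deg 25.4 dial rad 1.03 c [570.1 217.5]
side 157 axis deg 22.9 centroid deg 11.7 dial rad 1.09 c [539.7 200.2]
clock 4.08 tcp [552.2 235.6 118.2] yaw -163.0 F [-1.8  1.1  0.6] q [-0.37  0.73 -0.12  1.77  0.13  0.65  1.3 ] w 0.1
[np.float64(552.9), np.float64(236.6), 119] -> [-1.   0.8 -0.8]
[np.float64(557.2), np.float64(233.1), 119] -> [-4.1 -3.8 -0.8]
[np.float64(560.5), np.float64(229.8), 119] -> [-6.3 -7.9 -0.8]
[np.float64(563.5), np.float64(226.1), 119] -> [ -8.1 -12.4  -0.8]
[np.float64(565.8), np.float64(222.8), 119] -> [ -9.3 -16.2  -0.8]
[np.float64(567.7), np.float64(220.3), 119] -> [-10.4 -19.1  -0.8]
[np.float64(569.1), np.float64(218.3), 119] -> [-11.1 -21.5  -0.8]
```

```bash
python3 -m creep '[{"jaw":-1,"xyz":[-4,-4,-1],"angular":[0,0,0]},{"jaw":-1,"xyz":[-6,-8,-1],"angular":[0,0,0]},{"jaw":-1,"xyz":[-8,-12,-1],"angular":[0,0,0]},{"jaw":-1,"xyz":[-9,-16,-1],"angular":[0,0,0]},{"jaw":-1,"xyz":[-10,-19,-1],"angular":[0,0,0]},{"jaw":-1,"xyz":[-11,-22,-1],"angular":[0,0,0]},{"jaw":-1,"xyz":[-11,-22,-1],"angular":[0,0,0]},{"jaw":-1,"xyz":[-11,-22,-1],"angular":[0,0,0]}]'
python3 look.py 4; python3 way.py 6 0 -5 -10 -15 -20 -23
```

```text
clock: 5.08
eef_pos: [569.3, 218.2, 119.3]
tool_rot: [3.141, 0.0, -2.845]
force: [-0.6, 1.6, 0.2]
width: -0.0
gripper_force: 0.9
scene 62 axis deg -8.5 centroid deg -1.9 dial rad 1.64 c [575.3 196.5]
side 197 axis deg -5.7 centroid deg -17.3 dial rad 1.59 c [543.2 193.6]
clock 5.17 tcp [569.3 218.1 119.3] yaw -163.0 F [-1.2  2.5  0. ] q [-0.33  0.74 -0.13  1.74  0.14  0.67  1.33] w 0.1
[np.float64(569.1), np.float64(218.3), 119] -> [0.2 0.3 0.3]
[np.float64(571.0), np.float64(214.9), 119] -> [-0.6 -3.5  0.3]
[np.float64(572.4), np.float64(211.8), 119] -> [-1.1 -6.9  0.3]
[np.float64(573.5), np.float64(208.6), 119] -> [ -1.2 -10.3   0.3]
[np.float64(574.4), np.float64(205.1), 119] -> [ -1.  -13.9   0.3]
[np.float64(575.0), np.float64(201.5), 119] -> [ -0.6 -17.5   0.3]
[np.float64(575.2), np.float64(199.3), 119] -> [ -0.1 -19.7   0.3]
```

```bash
python3 -m creep '[{"jaw":-1,"xyz":[-1,-4,0],"angular":[0,0,0]},{"jaw":-1,"xyz":[-1,-7,0],"angular":[0,0,0]},{"jaw":-1,"xyz":[-1,-10,0],"angular":[0,0,0]},{"jaw":-1,"xyz":[-1,-14,0],"angular":[0,0,0]},{"jaw":-1,"xyz":[-1,-16,0],"angular":[0,0,0]},{"jaw":-1,"xyz":[-1,-18,0],"angular":[0,0,0]},{"jaw":-1,"xyz":[0,-19,0],"angular":[0,0,0]},{"jaw":-1,"xyz":[0,-19,0],"angular":[0,0,0]},{"jaw":-1,"xyz":[0,-19,0],"angular":[0,0,0]}]'
python3 look.py 5; python3 way.py -20
```

```text
clock: 6.3
eef_pos: [575.0, 199.6, 119.3]
tool_rot: [3.141, 0.0, -2.845]
force: [0.4, 0.4, -0.2]
width: 0.1
gripper_force: 0.0
scene 37 axis deg -36.3 centroid deg -29.1 dial rad 2.12 c [571.6 174.3]
side 203 axis deg -34.4 centroid deg -46.1 dial rad 2.09 c [541.  185.5]
clock 6.4 tcp [575.  199.6 119.3] yaw -163.0 F [ 0.3  0.3 -0.4] q [-0.3   0.73 -0.13  1.75  0.14  0.67  1.36] w 0.2
[np.float64(575.0), np.float64(201.5), 119] -> [-0.6  1.8  0.3]
```

```bash
python3 -m creep '[{"jaw":-1,"xyz":[0,10,0],"angular":[0,0,0]},{"jaw":-1,"xyz":[0,15,-40],"angular":[0,0,0]},{"jaw":-1,"xyz":[0,15,-80],"angular":[0,0,0]},{"jaw":-1,"xyz":[0,15,-80],"angular":[0,0,0]},{"jaw":-1,"xyz":[0,15,-80],"angular":[0,0,0]}]'
python3 look.py 6; python3 -c "
from h import *
go([521,-104,199],[521,-104,100])"
```

```text
clock: 7.02
eef_pos: [570.0, 214.2, 199.0]
tool_rot: [3.141, -0.001, -2.845]
force: [0.0, 0.2, 0.3]
width: 0.1
gripper_force: 0.0
scene 216 axis deg -35.6 centroid deg -22.8 dial rad 2.11 c [547.6 190.2]
side 200 axis deg -34.7 centroid deg -45.3 dial rad 2.1 c [541.1 185.7]
clock 7.12 tcp [569.7 213.7 198.1] yaw -163.0 F [ 0.1  0.2 -0.1] q [-0.31  0.63 -0.14  1.69  0.11  0.83  1.36] w 0.2
[521, -104, 199] -> [ 139.4 -289.6   -0.6]
[521, -104, 100] -> [ 139.2 -289.6   98.4]
```

View pics/side6.png

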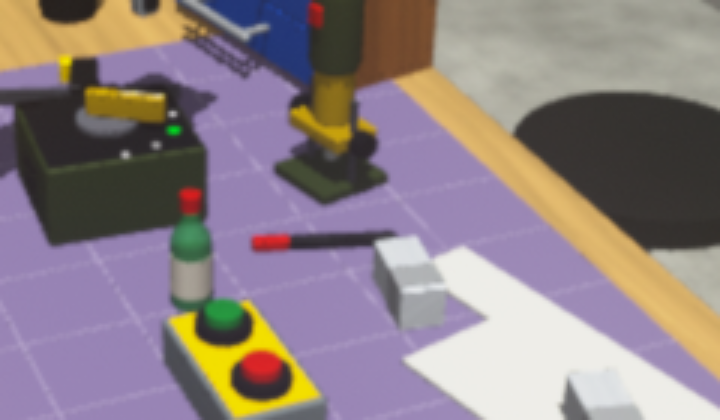

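The crop shows the pointer aimed at the green mark (174,131), and the glue (190,250) is undisturbed. Next I'll move above the green button.

```bash
python3 -m creep '[{"jaw":-1,"xyz":[20,-42,0],"angular":[0,0,0]},{"jaw":-1,"xyz":[41,-85,0],"angular":[0,0,0]},{"jaw":-1,"xyz":[65,-135,0],"angular":[0,0,0]},{"jaw":-1,"xyz":[89,-185,0],"angular":[0,0,0]},{"jaw":-1,"xyz":[113,-235,0],"angular":[0,0,0]},{"jaw":-1,"xyz":[130,-270,0],"angular":[0,0,0]},{"jaw":-1,"xyz":[139,-290,0],"angular":[0,0,0]},{"jaw":-1,"xyz":[139,-290,50],"angular":[0,0,0]},{"jaw":-1,"xyz":[139,-290,98],"angular":[0,0,0]},{"jaw":-1,"xyz":[139,-290,98],"angular":[0,0,0]},{"jaw":-1,"xyz":[139,-290,98],"angular":[0,0,0]}]'
python3 look.py 7; python3 -c "
from h import *
go([521,-104,86],[521,-104,79])"
```

```text
clock: 8.5
eef_pos: [522.8, -104.1, 102.0]
tool_rot: [-3.141, 0.001, -2.845]
force: [0.5, 0.8, -0.4]
width: 0.4
gripper_force: 0.0
scene 230 axis deg -34.1 centroid deg -23.2 dial rad 2.09 c [545.4 191. ]
side 203 axis deg -35.7 centroid deg -45.0 dial rad 2.11 c [541.5 185.5]
clock 8.6 tcp [ 523.7 -104.2  103. ] yaw -163.0 F [-0.7  0.1  0.2] q [ 0.23  0.68 -0.13  1.97  0.17  0.5   1.85] w 0.1
[521, -104, 86] -> [ 2.5  1.  17. ]
[521, -104, 79] -> [ 2.5  1.  24. ]
```

View pics/side7.png

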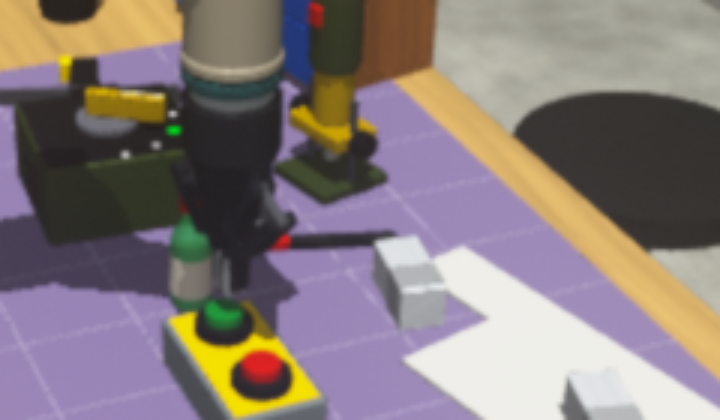

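The finger is right over the green button (225,310). I'll press, hold briefly, then retreat.

```bash
python3 -m creep '[{"jaw":-1,"xyz":[2,1,8],"angular":[0,0,0]},{"jaw":-1,"xyz":[2,1,15],"angular":[0,0,0]},{"jaw":-1,"xyz":[2,1,18],"angular":[0,0,0]},{"jaw":-1,"xyz":[2,1,20],"angular":[0,0,0]},{"jaw":-1,"xyz":[2,1,22],"angular":[0,0,0]},{"jaw":-1,"xyz":[2,1,23],"angular":[0,0,0]},{"jaw":-1,"xyz":[2,1,23],"angular":[0,0,0]},{"jaw":-1,"xyz":[2,1,23],"angular":[0,0,0]}]'
```

```text
clock: 9.6
eef_pos: [520.1, -103.9, 79.9]
tool_rot: [-3.141, 0.0, -2.846]
force: [-2.7, -0.2, 18.0]
width: -0.1
gripper_force: 8.9
```

At 18 N the button is bottomed out. Now I'll retract.

```bash
python3 -m creep '[{"jaw":-1,"xyz":[0,0,-15],"angular":[0,0,0]},{"jaw":-1,"xyz":[0,0,-60],"angular":[0,0,0]},{"jaw":-1,"xyz":[0,0,-110],"angular":[0,0,0]},{"jaw":-1,"xyz":[0,0,-110],"angular":[0,0,0]},{"jaw":-1,"xyz":[0,0,-110],"angular":[0,0,0]}]'
python3 look.py; python3 -c "
from h import *
m=viewer.camera_model('side');p,d=viewer.get_image('side')
r=silhouettes('side','start')[0]; P=cloud(m,d,r['pixels']); print(np.percentile(P[:,2],[50,80,95]))
ctrl.finish_job()"
```

```text
clock: 10.22
eef_pos: [519.6, -103.8, 188.0]
tool_rot: [3.141, -0.001, -2.845]
force: [0.0, -0.1, -1.2]
width: -0.3
gripper_force: 0.0
scene 232 axis deg -34.3 centroid deg -23.1 dial rad 2.09 c [545.8 190.8]
side 203 axis deg -35.5 centroid deg -46.5 dial rad 2.11 c [541.1 185.2]
[66.54422938 68.87634435 70.13898379]
the job is handed in; nothing more can be done
```

The selector was pushed three clicks to speed 4 (measured at about 2.1 rad), the green start button was pressed fully and came back up, nothing else was touched, and the job was handed in about 10 s into the 54 s limit; no verdict was shown.

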